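# Fetch the steel basket from under the wire riser with the tray hook

## Robot

A 6-joint arm with a two-finger parallel gripper is mounted at the origin on the work surface. World frame = base frame: x ahead of the robot, y to its left, z up, the work surface at z = 0. Lengths are in mm, angles in rad, forces in N, time in s.
With the tool pointing down it reaches from about 400 to 825 mm from the base axis. Payload 7 kg.
Tool frame: the origin (TCP) lies between the finger pads; the fingertips stand 25 mm ahead of it and the grasp point (between the pads) lies 6 mm ahead of it; z points along the fingers, y is the line along which they close (so a half turn about z gives the same grasp; the last joint's range is limited). The gripper opens to 88 mm and grips with 3 to 60 N. Pads are 19 mm wide; open, the fingers measure 130 mm over their backs; the gripper's body (78 mm by 193 mm) begins 47 mm behind the grasp point.
Start: joints at [1.407, 0.359, 0.012, 0, -1.224, -0.288], TCP at [294.7, 607.245, 228.361] pointing down, gripper open.
Joint ranges: [-3.07, 3.07], [-1.43, 2.12], [-1.02, 1.25], [-3.03, 1.67], [-3.05, -0], [-3.03, 3.03]. Speed limits (rad/s): [2.39, 2.39, 3.01, 3.14, 3.14, 3.14].

## Interface

Orientations are given as a unit quaternion [w, x, y, z].
In Python, from station import r, sense, imaging, order gives the robot as it stands. The module is installed in compiled form; this text tells all that it offers. Calls block until the motion is done:
- r.move_pose(position, orientation): joint-space move of the TCP to a pose.
- r.servo_line(position, rotation=None, speed=150, force_limit=None): straight line of the TCP; rotation=None keeps the orientation; speed is the mean speed in mm/s. With force_limit (N) it stops when the force on the tool has changed by that much, and returns True; else False.
- r.set_joints(angles): joint-space move.
- r.grip(opening): finger opening in mm; the grip force is fixed at half the most; returns when the fingers have stopped.
- r.dwell(seconds).
- r.ik(position, orientation): joint angles nearest the present ones, or None.
- sense(): the state.
- imaging.snapshot(name): name is "scene" or "top"; returns the picture (400x640x3 uint8, blue, green, red); there is no depth.
- imaging.camera_info(name): a dict with "fx", "fy", "cx", "cy" (pixels), "k1" (the pictures are not rectified: a ray, as slopes to the right and down, at radius r is drawn at 1 + k1 r^2 times it, then the intrinsics apply), "cam_to_world" (4x4, takes a point from camera to world coordinates). Camera axes: x right, y down, z forward; pixel columns grow to the right and rows downward; lengths in mm; the calibration is good to about 2 mm. A picture is of the moment at which its call begins. camera_info takes no time and is no camera call.
A pose or a line that the arm cannot do raises r.PlanningError and nothing moves.
- order.sign_off(): hands the job in; it is judged then, once.
The state is a dict: "t": time; "joint_pos": joint angles; "qvel": joint speeds; "tau": joint torques, N m; "tcp_pos": TCP position; "tcp_rot": TCP orientation; "contact_force": force on the tool from outside, world axes, zero at the start; "ft_torque": the same for the moment, N m; "finger_gap": finger opening in mm; "finger_force": force on a finger pad.
Only numpy, scipy, OpenCV 4.12 (cv2) and the standard library are available. Lean on these libraries where they do the work, as an engineer would, in place of code of your own. Each camera call takes 0.05 s, during which the arm holds its last target. There are 200 camera calls.

## Task

Take the tray hook from the wooden rack, hook it behind the near handle of the steel basket under the wire riser and pull the basket out through the riser's open front until all of it stands upright on the table clear of the riser; do not touch the basket with the gripper or arm. Then hang the hook back in its own slot of the rack, upright with its collar resting on the board, and let go. Leave the jars, bottle, bowl, mug and apples standing where they are.

Things in the scene. Friction and masses are not known exactly. Their poses are not given: they have to be found in the camera images.
- hook: Loose tray hook, 0.15 kg, hanging upright in the rack's slot at the start. Origin: centre of the underside of its steel collar (disc 42 mm across, 8 mm thick); own +z runs up the handle. Below the collar a round 8 mm steel shaft runs 165 mm straight along -z, then bends square and points 34 mm along own -x (centre line).
- hook_grip (a point): Centre of the hook's dark wooden handle, 63 mm above the collar's underside. The handle is 24 x 24 mm square, faces square to the hook's own x and y, and runs from 8 to 118 mm above the collar's underside.
- hook_bend (a point): Corner of the hook's square bend (centre line), 165 mm below the collar's underside.
- hook_tip (a point): Tip of the hook, 34 mm from the bend along the hook's own -x (centre of the 8 mm bar's rounded end).
- rack: Fixed wooden rack, 200 mm wide (own y), 90 mm deep (own x), front at own -x, where it is open below the board. Origin: middle of its underside. A 20 mm thick board, top 190 mm up, between end cheeks, has two slots 22 mm wide, open at the front edge: the hook's at own y = -40 mm; at +60 mm hangs a fixed palette knife, its black handle's top 301 mm up.
- rack_slot (a point): Where the hook hangs: middle of its slot's width on top of the board, 190 mm above the table, 45 mm in from the board's front edge (the slot ends 11 mm further in). Hung up, the hook's collar rests here; a shaft enters from the front with the collar above the board.
- riser: Fixed steel wire shelf riser, 240 mm deep (own x), 420 mm wide (own y), a leg at each corner, open front at own -x. Origin: middle of its footprint on the table. Underside of its 8 mm edge bars 271 mm above the table; front bar's outside at own x = -124 mm. Two jars stand on it.
- riser_front (a point): Middle of the riser's front edge, on the underside of the front bar, 271 mm above the table.
- basket: Loose empty stainless steel basket, 0.2 to 0.45 kg, 170 mm long (own x), 140 mm wide (own y), rim 55 mm high, walls 4 mm. Origin: middle of its underside. On each short end (own x = -83 and +83 mm) an upright 8 mm wire handle: level bar 72 mm long along own y, centre line 85 mm up. Starts under the riser, -x end towards the riser's front.
- basket_handle (a point): Middle of the level bar (centre line) of the basket's near handle (own x = -83 mm, 85 mm up).
- basket_back_left (a point): Bottom corner of the basket at its far end, own x = +85, y = +70 mm.
- basket_back_right (a point): Bottom corner of the basket at its far end, own x = +85, y = -70 mm.
- jar_a: Loose glass clip jar standing on the riser, 90 mm across, 124 mm high. Origin: middle of underside.
- jar_b: Loose glass clip jar standing on the riser, like jar_a.
- jar_c: Loose glass clip jar on the table under the riser, at one side of the basket, 76 mm across, 134 mm high. Origin: middle of underside.
- bottle: Loose green bottle on the table under the riser, at the other side of the basket, 64 mm across, 200 mm high. Origin: middle of underside.
- bowl: Loose purple bowl on the table, 170 mm across, 70 mm high. Origin: middle of underside.
- mug: Loose white mug on the table, 80 mm across, 90 mm high. Origin: middle of underside.
- apple_a: Loose yellow apple on the table, 76 mm across, 75 mm high with its stalk. Origin: middle of underside.
- apple_b: Loose yellow apple on the table, like apple_a.
Not all that is in view belongs to the job. Leave any red look-alike of the basket alone.

How it is judged:
By the outcome, as a careful person would: the job done as asked, in the order asked, and still so for the second after the job is handed in, with the robot touching nothing.
It also fails if it takes over 66 s, if anything falls off the work surface, if the arm or the gripper's body presses on something with over 40 N, if the wrist force passes 120 N, or if a joint passes its speed limit or range.

## Working session

There is one attempt and no reset: what is moved stays moved. The work goes in short steps, each a Python script; the robot and the scene stay as the last script left them, time stands still between calls to the robot, and variables do not carry over. Pictures are saved under pics/ and viewed, at most 10 in all, crops included, and the job is handed in when it is done.

```bash
mkdir -p pics
python3 - <<'E'
from station import r,sense,imaging,order
import cv2,numpy as np
np.set_printoptions(precision=4,suppress=True)
for n in("scene","top"):
    cv2.imwrite(f"pics/{n}0.png",cv2.resize(imaging.snapshot(n),(800,500)))
    print(n,imaging.camera_info(n))
print(sense())
E
```

```text
scene {'fx': 389.1183185980218, 'fy': 389.1183185980218, 'cx': 320.82879600832996, 'cy': 198.6529205582089, 'k1': -0.0799735116073537, 'cam_to_world': array([[   0.9974,   -0.0579,    0.0434,  443.9024],
       [  -0.0724,   -0.799 ,    0.597 , -779.0122],
       [   0.0001,   -0.5986,   -0.8011, 1172.3956],
       [   0.    ,    0.    ,    0.    ,    1.    ]])}
top {'fx': 384.008807747617, 'fy': 384.008807747617, 'cx': 316.07263984355103, 'cy': 199.7243417780684, 'k1': 0.023848511835062362, 'cam_to_world': array([[  -0.0185,   -0.9976,    0.0668,  389.3036],
       [  -0.9996,    0.017 ,   -0.022 ,  -24.2243],
       [   0.0208,   -0.0672,   -0.9975, 1378.9509],
       [   0.    ,    0.    ,    0.    ,    1.    ]])}
{'t': 0.1, 'joint_pos': array([ 1.4071,  0.3593,  0.0112, -0.0003, -1.2241, -0.2881]), 'qvel': array([ 0.0002,  0.0007,  0.002 ,  0.0016,  0.0015, -0.0017]), 'tau': array([ -0.001 , -58.4162,  29.3753,   7.0155,   0.0102,  -0.0001]), 'tcp_pos': array([294.541 , 606.8861, 227.5265]), 'tcp_rot': array([ 0.0007,  0.9746, -0.224 , -0.0001]), 'contact_force': array([ 0.1651, -0.5736,  0.0336]), 'ft_torque': array([ 0.0273,  0.0357, -0.0336]), 'finger_force': 0.0, 'finger_gap': 87.39560863521797}
```

View pics/scene0.png

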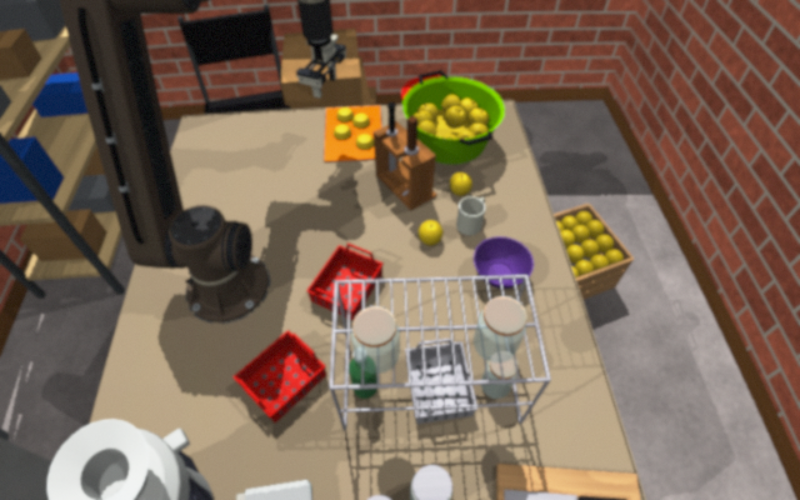

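View pics/top0.png

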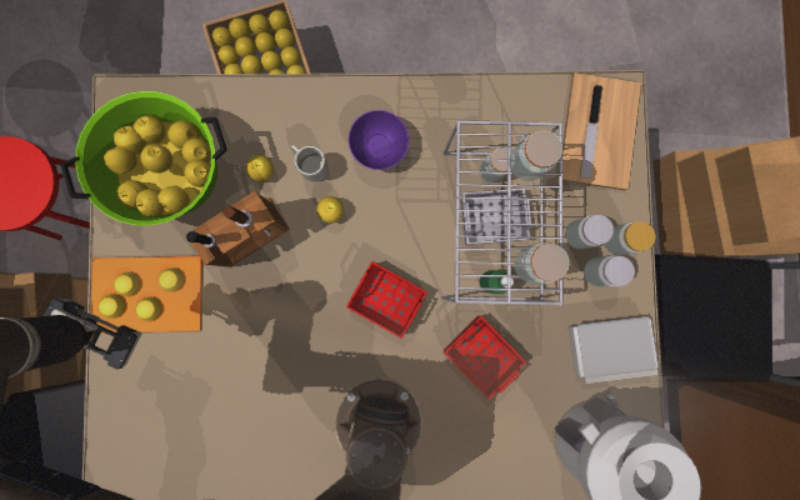

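The scene view shows the rack at about (405,165), the riser at (440,340), and the grey basket at (440,380). In the top view (800 px wide) the rack is at (240,230), the riser at 457–562 × 122–303, and the basket at (498,216). The riser's front faces image left, which is +y. I need zoomed crops to measure from.

```bash
cat > h.py <<'E'
from station import r,sense,imaging,order
import cv2,numpy as np
np.set_printoptions(precision=3,suppress=True)
from scipy.spatial.transform import Rotation as R
def ray(n,u,v):
    c=imaging.camera_info(n);d=np.array([(u-c['cx'])/c['fx'],(v-c['cy'])/c['fy']]);s=d.copy()
    for _ in range(20): s=d/(1+c['k1']*(s@s))
    T=c['cam_to_world'];return T[:3,3],T[:3,:3]@np.r_[s,1]
def atz(n,u,v,z):
    o,d=ray(n,u,v);return o+d*(z-o[2])/d[2]
def tri(a,b):
    A=[];y=[]
    for n,p in(("scene",a),("top",b)):
        o,d=ray(n,*p);d/=np.linalg.norm(d);P=np.eye(3)-np.outer(d,d);A.append(P);y.append(P@o)
    x,*_=np.linalg.lstsq(np.vstack(A),np.hstack(y),rcond=None)
    return x,np.linalg.norm(np.vstack(A)@x-np.hstack(y))
def proj(n,p):
    c=imaging.camera_info(n);T=c['cam_to_world'];q=T[:3,:3].T@(np.array(p)-T[:3,3]);s=q[:2]/q[2];s=s*(1+c['k1']*(s@s))
    return np.array([s[0]*c['fx']+c['cx'],s[1]*c['fy']+c['cy']])
def crop(n,x,y,w,h,k,im=None):
    im=imaging.snapshot(n) if im is None else im
    o=cv2.resize(im[y:y+h,x:x+w],None,fx=k,fy=k,interpolation=cv2.INTER_CUBIC)
    for i in range(0,w,10):
        cv2.line(o,(i*k,0),(i*k,4 if (x+i)%50 else 10),(0,255,255),1)
        if (x+i)%20==0: cv2.putText(o,str(x+i),(i*k,18),0,.35,(0,255,255),1)
    for i in range(0,h,10):
        cv2.line(o,(0,i*k),(6,i*k),(0,255,255),1)
        if (y+i)%20==0: cv2.putText(o,str(y+i),(8,i*k+4),0,.35,(0,255,255),1)
    return o
E
python3 - <<'E'
from h import *
s=imaging.snapshot("scene");t=imaging.snapshot("top")
a=crop("scene",290,70,80,100,5,s);b=crop("top",140,140,100,80,4,t)
c=crop("scene",260,215,100+80,130,3,s)
d=crop("top",340,90,120,160,3,t)
rack=np.zeros((500,800,3),np.uint8);rack[:500,:400]=a;rack[:320,400:]=b
cv2.imwrite("pics/rack.png",rack)
o=np.zeros((600,800,3),np.uint8)
c=crop("scene",270,260,80,100,5,s) if 0 else crop("scene",260,215,140,130,3,s)
o[:390,:420]=c;o[:480,430:790]=d
cv2.imwrite("pics/riser.png",o)
E
```

```text
(no output)
```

View pics/rack.png

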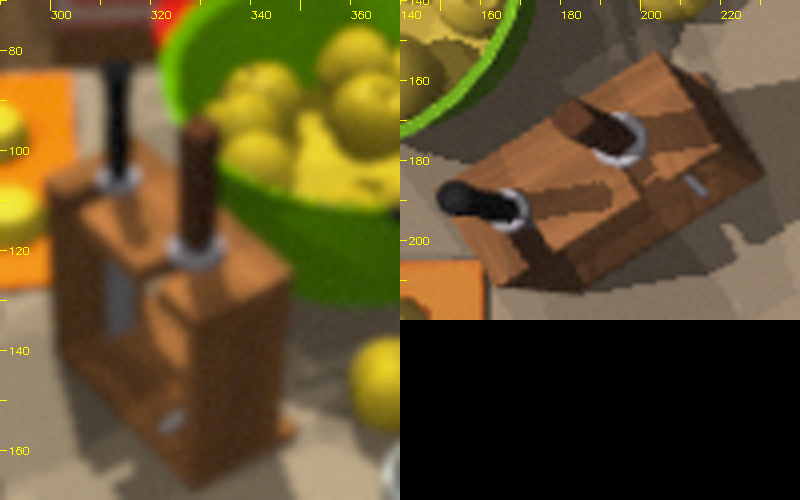

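View pics/riser.png

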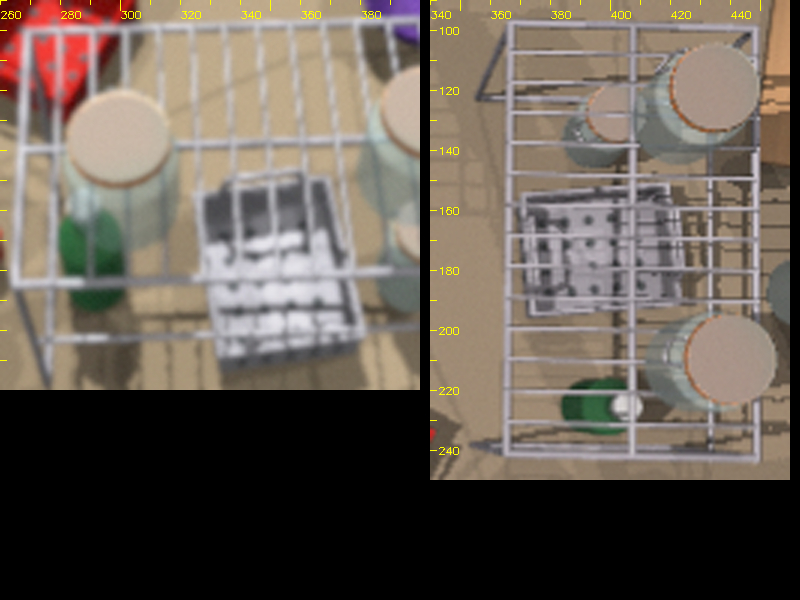

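Run:
```python
from h import *
print("htop",tri((330,95.6),(184.2,168.5)));print("collar",tri((329.2,120),(194.3,174.5)));print("knife",tri((313.4,82.4),(152.5,188.2)))
print("board FR",tri((329,134.4),(219.5,177.5)),"BR",tri((348.4,123.6),(203.8,153.8)),"FL",tri((300,106.4),(166.3,211.3)))
print("top board@190",[atz("top",u,v,190)[:2] for u,v in((166.3,211.3),(219.5,177.5),(203.8,153.8),(151.8,186.3))])
print("bar scene@85",[atz("scene",u,v,85)[:2] for u,v in((334,276.5),(360.5,273.5))])
print("rim scene@55",[atz("scene",u,v,55)[:2] for u,v in((326.7,279.3),(369.3,274.3))])
print("rim top@55",[atz("top",u,v,55)[:2] for u,v in((372.3,155),(374,194.3))])
print("top far handle@85 ",[atz("top",u,v,85)[:2] for u,v in((420,153),(423.5,191))])
print("riser front tri",tri((267.7,224.7),(365,241)),"top@279",[atz("top",u,v,279)[:2] for u,v in((366.7,98.3),(365,241),(448.5,99),(449,242))])
print("bowl",atz("top",378/1.25,140/1.25,70),"mug",atz("top",311/1.25,162/1.25,90),"apple",atz("top",330/1.25,210/1.25,40))
q=R.from_quat([1,0,0,0]).as_matrix()
```

```text
htop (array([555.906, 320.314, 299.528]), np.float64(0.28092212527363664))
collar (array([555.429, 327.495, 179.49 ]), np.float64(0.7010138282090346))
knife (array([502.669, 410.309, 292.021]), np.float64(0.41967697788434605))
board FR (array([546.424, 249.68 , 179.72 ]), np.float64(2.9541911988482323)) BR (array([621.906, 297.1  , 184.039]), np.float64(4.260789691334856)) FL (array([445.487, 412.594, 180.362]), np.float64(5.3600541870103084))
top board@190 [array([441.277, 408.827]), array([542.99 , 247.208]), array([617.694, 295.311]), array([518.878, 453.233])]
bar scene@85 [array([ 521.406, -266.5  ]), array([ 603.226, -262.572])]
rim scene@55 [array([ 500.002, -260.185]), array([ 634.876, -253.173])]
rim top@55 [array([ 631.135, -252.605]), array([ 493.432, -254.676])]
top far handle@85  [array([ 629.977, -410.943]), array([ 499.464, -418.188])]
riser front tri (array([ 341.22 , -187.082,  272.579]), np.float64(1.3755188549539812)) top@279 [array([ 757.816, -202.069]), array([ 342.463, -186.042]), array([ 752.252, -442.139]), array([ 335.261, -426.674])]
bowl [782.278 -11.323  70.   ] mug [717.71  170.993  90.   ] apple [593.489 126.645  40.   ]
```

The measurements agree to about 1 cm:
- **Slot:** about (552,318), rack front direction (-.85,-.53).
- **Near handle bar:** about (562,-258,85), roughly 65 mm behind the riser front (y≈-191).

Plan: grip the hook from above with the fingers closing along hook x, then tilt it about 40°. The shaft goes over the bar with the foot dropping behind and under it, and I pull along +y. First I check IK.

```bash
cat >> h.py <<'E'
H=78.  # grasp height above collar underside
def hookpose(hx,hz,sgn):
    hz=np.array(hz,float);hx=np.array(hx,float);y=sgn*hx;z=-hz
    return np.c_[np.cross(y,z),y,z]
def quat(M): q=R.from_matrix(M).as_quat();return q[[3,0,1,2]]
SLOT=np.array([552.,318.,190.]); RX=np.array([.85,.527,0])
def rackpose(off=(0,0,0),sgn=1):  # off in rack frame (x,y,z)
    ry=np.array([-.527,.85,0]);M=hookpose(RX,[0,0,1],sgn)
    return SLOT+off[0]*RX+off[1]*ry+[0,0,off[2]+H+6],quat(M)
def bendpose(bend,t,sgn,yaw=0):  # bend: world pos of bend; foot outward(+y) & down by t
    t=np.radians(t);o=np.array([-np.sin(yaw),np.cos(yaw),0]);u=np.array([0,0,1.])
    hz=o*np.sin(t)+u*np.cos(t);hx=-(o*np.cos(t)-u*np.sin(t))
    return np.array(bend)+hz*(165+H+6),quat(hookpose(hx,hz,sgn))
E
python3 - <<'E'
from h import *
for s in(1,-1):
    for n,p in dict(r0=rackpose((0,0,100),s),r1=rackpose((0,0,0),s),rf=rackpose((-110,0,5),s),rfu=rackpose((-110,0,150),s)).items(): print(s,n,p[0],r.ik(*p))
    for t in(0,35,40,45):
        for b in([562,-294,92],[562,-269,84],[562,0,84],[562,-40,140],[562,-170,150],[562,-240,140]): print(s,t,b,r.ik(*bendpose(b,t,s)))
E
```

```text
1 r0 [552. 318. 374.] [ 0.828  0.243  0.173  0.    -1.501  2.868]
1 r1 [552. 318. 274.] [ 0.828  0.272 -0.007  0.    -1.291  2.868]
1 rf [458.5  260.03 279.  ] [ 0.888  0.083 -0.231  0.    -1.257  2.808]
1 rfu [458.5  260.03 424.  ] [ 0.888  0.046  0.047  0.    -1.572  2.808]
1 0 [562, -294, 92] [-0.175  0.244  0.103  0.    -1.43   1.746]
1 0 [562, -269, 84] [-0.134  0.227  0.063  0.    -1.407  1.704]
1 0 [562, 0, 84] [ 0.348  0.121 -0.067  0.    -1.383  1.223]
1 0 [562, -40, 140] [ 0.276  0.112  0.044  0.    -1.503  1.294]
1 0 [562, -170, 150] [ 0.039  0.153  0.114  0.    -1.532  1.532]
1 0 [562, -240, 140] [-0.084  0.196  0.145  0.    -1.52   1.655]
1 35 [562, -294, 92] [ 0.401  0.176 -0.453  0.587 -1.265  0.896]
1 35 [562, -269, 84] [ 0.446  0.187 -0.453  0.572 -1.275  0.858]
1 35 [562, 0, 84] [ 0.837  0.347 -0.178  0.395 -1.529  0.619]
1 35 [562, -40, 140] [ 0.791  0.284 -0.149  0.415 -1.597  0.693]
1 35 [562, -170, 150] [ 0.613  0.19  -0.276  0.49  -1.498  0.822]
1 35 [562, -240, 140] [ 0.499  0.163 -0.346  0.535 -1.411  0.889]
1 40 [562, -294, 92] [ 0.461  0.21  -0.503  0.644 -
[... 1881 characters left out ...]
 0.505  0.225 -0.497  0.625 -1.294 -2.39 ]
-1 40 [562, 0, 84] [ 0.877  0.406 -0.175  0.424 -1.563 -2.577]
-1 40 [562, -40, 140] [ 0.834  0.336 -0.16   0.447 -1.625 -2.508]
-1 40 [562, -170, 150] [ 0.667  0.231 -0.31   0.53  -1.517 -2.401]
-1 40 [562, -240, 140] [ 0.558  0.198 -0.391  0.584 -1.428 -2.348]
-1 45 [562, -294, 92] [ 0.515  0.254 -0.545  0.692 -1.303 -2.461]
-1 45 [562, -269, 84] [ 0.558  0.272 -0.534  0.669 -1.317 -2.489]
-1 45 [562, 0, 84] [ 0.911  0.469 -0.169  0.449 -1.598 -2.626]
-1 45 [562, -40, 140] [ 0.87   0.393 -0.168  0.475 -1.652 -2.562]
-1 45 [562, -170, 150] [ 0.713  0.279 -0.339  0.564 -1.538 -2.477]
-1 45 [562, -240, 140] [ 0.609  0.242 -0.43   0.624 -1.447 -2.438]
```

Run:
```python
from h import *
s=-1
r.move_pose(*rackpose((0,0,90),s)); 
print(r.servo_line(rackpose((0,0,0),s)[0],speed=100,force_limit=8),sense()['tcp_pos'],rackpose((0,0,0),s)[0])
f0=sense()['contact_force']
r.grip(0);st=sense();print(st['finger_gap'],st['finger_force'],st['contact_force'],f0,st['tcp_pos'],st['t'])
p=st['tcp_pos']
r.servo_line(rackpose((0,0,7),s)[0],speed=60);print(sense()['contact_force'])
a=crop("scene",290,60,80,100,5);b=crop("top",140,140,100,80,4)
o=np.zeros((500,800,3),np.uint8);o[:,:400]=a;o[:320,400:]=b;cv2.imwrite("pics/grip.png",o)
```

```text
False [552.331 318.234 274.759] [552. 318. 274.]
23.72713305081587 29.908648431301117 [0.097 0.001 0.31 ] [0.587 0.106 0.012] [552.067 317.972 274.035] 3.7833
[ 0.476  0.28  -1.058]
```

View pics/grip.png

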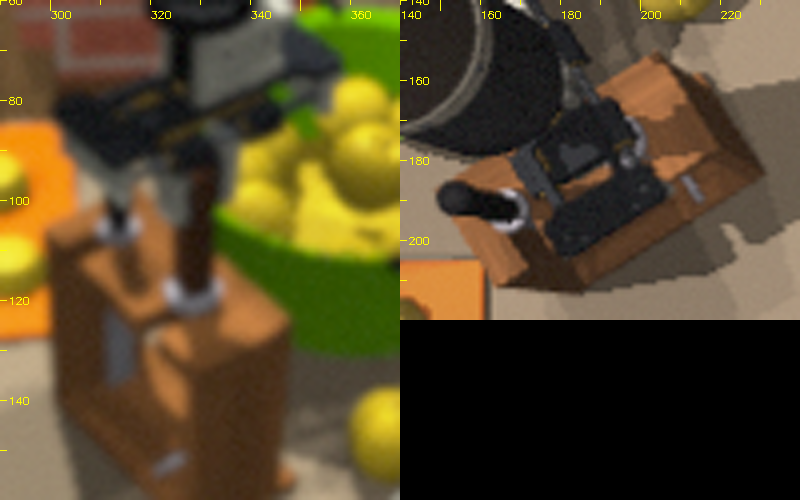

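Gripped (23.7 mm gap), and the hook is lifted with its foot pointing to the rack front. Now out of the slot and over to the basket.

Run:
```python
from h import *
s=-1
r.servo_line(rackpose((-110,0,7),s)[0],speed=120)
r.servo_line(rackpose((-110,0,150),s)[0],speed=200)
r.move_pose(*bendpose([562,-60,200],45,s))
r.servo_line(bendpose([562,-215,128],45,s)[0],speed=120)
st=sense();print(st['t'],st['contact_force'],st['finger_gap'],st['tcp_pos'],bendpose([562,-215,128],45,s)[0])
B=np.array([562,-215,128]);print([ (n,proj(n,B),proj(n,B+[0,24,-24])) for n in("scene","top")])
sc=imaging.snapshot("scene");tp=imaging.snapshot("top")
o=np.zeros((600,800,3),np.uint8);o[:600,:400]=crop("scene",310,220,80,120,5,sc);o[:500,400:]=crop("top",340,120,80,100,5,tp);cv2.imwrite("pics/stage.png",o)
```

```text
9.5333 [ 0.274 -0.103 -0.777] 24.30096869056097 [562.335 -38.372 304.28 ] [562.   -38.93 304.07]
[('scene', array([346.155, 253.918]), array([344.902, 250.858])), ('top', array([365.183, 171.919]), array([356.974, 173.031]))]
```

View pics/stage.png

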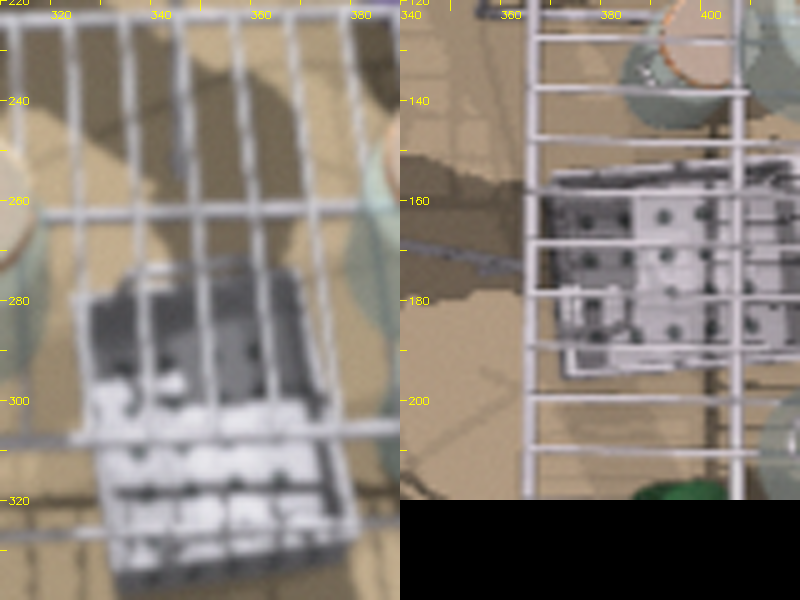

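Run:
```python
from h import *
print(atz("scene",336.4,273.6,85),atz("scene",362.4,272,85),atz("scene",349.4,272.8,85))
print(atz("top",375,180,85))
for y in(-252,-256,-260,-264): print(y,[(n,proj(n,[526,y,85]),proj(n,[598,y,85])) for n in("scene","top")])
```

```text
[ 529.615 -257.391   85.   ] [ 609.707 -257.999   85.   ] [ 569.589 -257.671   85.   ]
[ 539.752 -254.244   85.   ]
-252 [('scene', array([335.059, 272.081]), array([358.367, 270.494])), ('top', array([374.456, 184.037]), array([373.861, 163.016]))]
-256 [('scene', array([335.181, 273.266]), array([358.533, 271.672])), ('top', array([375.631, 184.018]), array([375.032, 162.998]))]
-260 [('scene', array([335.303, 274.456]), array([358.699, 272.855])), ('top', array([376.805, 183.998]), array([376.202, 162.98 ]))]
-264 [('scene', array([335.426, 275.65 ]), array([358.866, 274.042])), ('top', array([377.98 , 183.979]), array([377.373, 162.961]))]
```

Run:
```python
from h import *
s=-1;BAR=np.array([565,-256.5,85]);t=38
def go(bend,t,v,fl=None,rot=True):
    p,q=bendpose(bend,t,s);h=r.servo_line(p,rotation=q if rot else None,speed=v,force_limit=fl)
    st=sense();print(bend,h,st['t'],st['tcp_pos']-p,st['contact_force']);return h
ok=not go(BAR+[0,-36,43],45,80,6)
ok=ok and not go(BAR+[0,-38,11.7],38,50,6)
if ok:
    f=np.array([0,np.cos(np.radians(t)),-np.sin(np.radians(t))])
    go(BAR+[0,-38,11.7]+f*36,38,40,4)
o=np.zeros((600,800,3),np.uint8);o[:600,:400]=crop("scene",310,220,80,120,5);o[:500,400:]=crop("top",340,120,80,100,5);cv2.imwrite("pics/hooked.png",o)
```

```text
[ 565.  -292.5  128. ] False 10.75 [0.195 0.276 0.021] [-0.193  0.656 -1.108]
[ 565.  -294.5   96.7] False 11.4417 [-0.012 -0.09   0.091] [ 0.275  1.191 -1.251]
[ 565.    -266.132   74.536] True 12.2583 [-0.749 -2.191  1.336] [ 0.366 -1.241  2.037]
```

View pics/hooked.png

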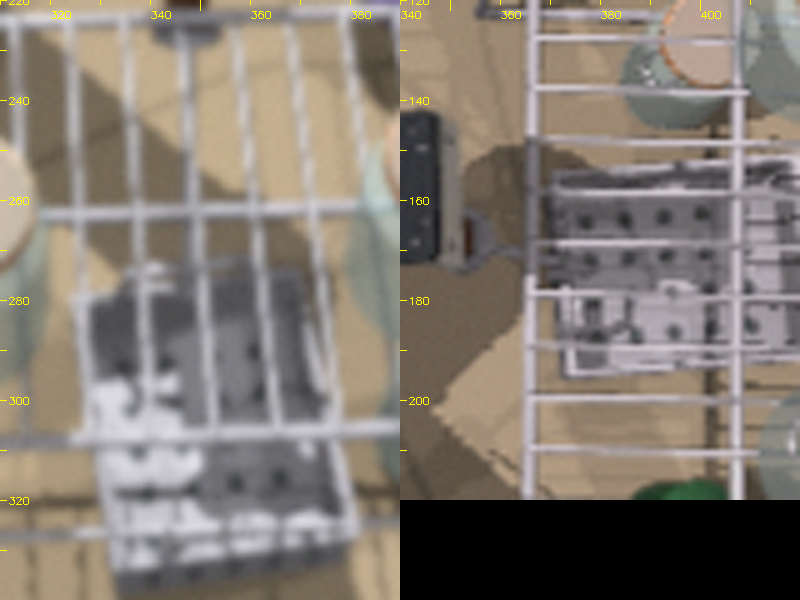

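Contact came where expected: the shaft is against the bar, with the force pointing inward and up. I pull a short way first, then check.

Run:
```python
from h import *
p=sense()['tcp_pos']
h=r.servo_line(p+[0,40,3],speed=50,force_limit=15);print(h,sense()['contact_force'],sense()['t'])
if not h:
    for y in(110,190,272):
        h=r.servo_line(p+[0,y,3],speed=90,force_limit=15);st=sense();print(h,st['contact_force'],st['t'],st['tcp_pos']-p,st['finger_gap'],st['ft_torque'])
        if h:break
a=imaging.snapshot("scene");b=imaging.snapshot("top")
o=np.zeros((600,800,3),np.uint8);o[:600,:400]=crop("scene",290,140,100,150,4,a);o[:480,400:]=crop("top",270,110,133,160,3,b)[:480,:399] if 0 else cv2.resize(crop("top",270,110,130,156,3,b),(400,480));cv2.imwrite("pics/pulled.png",o)
```

```text
False [ 1.164 -0.142 -0.814] 13.3083
False [ 0.154 -1.048  1.066] 14.2333 [  0.249 110.312   2.988] 24.07427057298451 [ 1.519 -0.363  0.12 ]
False [ 0.299 -0.382 -0.568] 15.275 [  0.153 190.184   2.971] 23.959333007862202 [ 1.869 -0.316  0.098]
False [-0.223 -1.306  0.625] 16.3333 [  0.169 272.105   3.104] 23.84974169135644 [ 1.262 -0.362  0.125]
```

View pics/pulled.png

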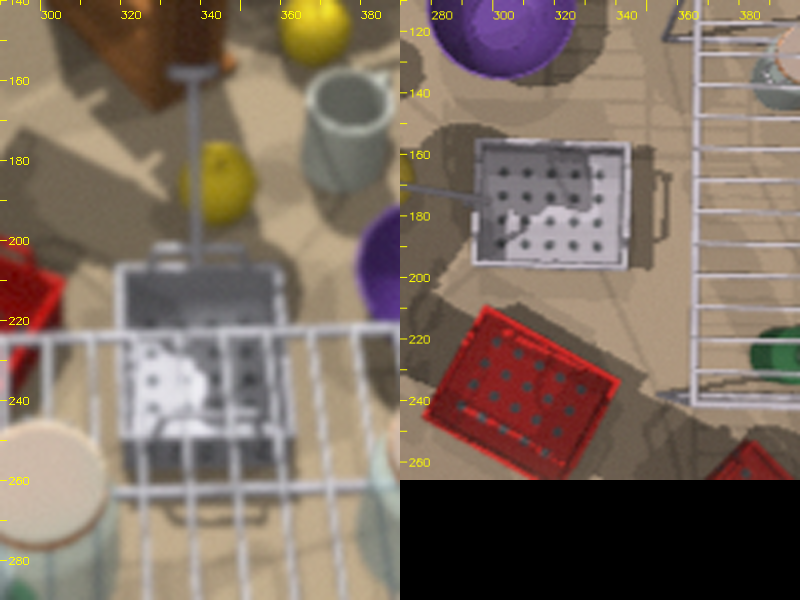

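The basket is fully out and upright. Its back rim is at top col 344 against the riser front leg's foot at about 356, roughly 30 mm clear. Now unhook and head back to the rack.

Run:
```python
from h import *
s=-1;f=np.array([0,np.cos(np.radians(38)),-np.sin(np.radians(38))])
def go(p,v,fl=None):
    h=r.servo_line(p,speed=v,force_limit=fl);st=sense();print(h,st['t'],st['tcp_pos'],st['contact_force'],st['finger_gap']);return h
p=sense()['tcp_pos']+[0,-2,-3]
go(p,40); 
if not go(p-f*38,50,5) and not go(p-f*38+[0,0,90],80,4):
    r.move_pose(*rackpose((-110,0,120),s))
    go(rackpose((-110,0,7),s)[0],150,6)
    if not go(rackpose((0,0,7),s)[0],80,6):
        go(rackpose((0,0,0),s)[0],25,4)
a=imaging.snapshot("scene");b=imaging.snapshot("top")
o=np.zeros((600,800,3),np.uint8);o[:500,:400]=crop("scene",290,60,80,100,5,a);o[:600,400:]=crop("top",160,130,200,300//1,2,b)[:600,:400];cv2.imwrite("pics/back.png",o)
```

```text
False 16.6833 [564.198 154.374 271.705] [ 0.037 -1.415 -1.071] 24.128205497687212
False 17.5917 [564.324 124.923 295.29 ] [-0.076 -0.254 -1.661] 23.60234690236928
False 18.8667 [564.215 124.823 384.855] [ 0.113 -0.1   -1.663] 23.900181647872273
False 21.6 [459.009 260.326 281.899] [-0.403 -0.872 -0.99 ] 23.74962184537958
False 23.125 [551.72  317.859 281.31 ] [-0.016  0.05  -1.596] 23.900129291208508
True 23.4667 [551.865 317.952 273.976] [-0.384 -0.453  4.308] 23.928484985561443Traceback (most recent call last):
  File "<stdin>", line 13, in <module>
ValueError: could not broadcast input array from shape (540,400,3) into shape (600,400,3)
```

The collar touched down at the height it was gripped (z 274). Release, retreat and check.

Run:
```python
from h import *
r.grip(88);r.dwell(.3);p=sense()['tcp_pos']
print(r.servo_line(p+[0,0,110],speed=100,force_limit=8))
r.move_pose([380,420,400],sense()['tcp_rot']);r.dwell(.5);print(sense()['t'])
a=imaging.snapshot("scene");b=imaging.snapshot("top")
o=np.zeros((600,800,3),np.uint8);o[:500,:400]=crop("scene",290,60,80,100,5,a);o[:320,400:]=crop("top",140,140,100,80,4,b);o[330:600,400:]=cv2.resize(b[70:270,160:456],(400,270));cv2.imwrite("pics/back.png",o)
```

```text
False
27.5833
```

View pics/back.png

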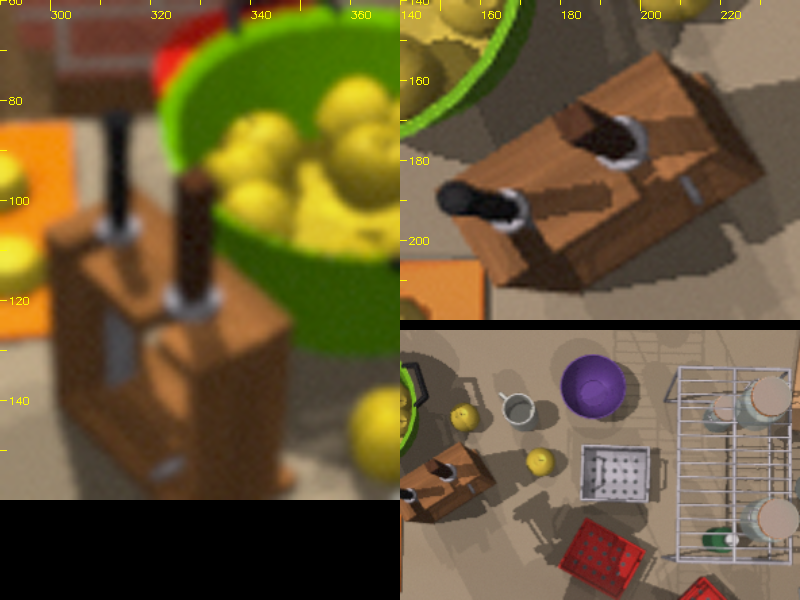

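The hook hangs upright in its slot, with its collar at scene crop (193,298). The basket stands clear of the riser and nothing else has moved.

```bash
python3 -c "
from station import order;print(order.sign_off())"
```

```text
the job is handed in; nothing more can be done
None
```

I pulled the basket out with the hook until it stood upright on the table, about 30 mm clear of the riser. The hook hangs back in its own slot, released, and I handed the job in at about 28 s; the sign-off call returned no verdict.

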